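Hang the nozzle bin on the louvre panel

TASK

Take the loose parts bin with the three injector nozzles from the bench, bring its rear lip lightly against the panel's sheet above the free middle louvre of the top row, between the two bins that hang there, and hook it behind that louvre. The louvre is sprung and grips the lip, so the bin's weight does not seat it: press the bin down until the lip is fully home, firmly but without forcing it. Spill no nozzle and leave the tools on the bench alone.

Things in the scene. Friction and masses are not known exactly. Their poses are not given: they have to be found in the camera images.
- louvre_stand: Louvre panel, bolted down. Origin on the bench in the middle of its front; x points away from the robot, square to the panel, y left, z up. Its upright grey sheet (345 mm wide, top edge 194 mm up) is clamped by wing nuts in slots, its face 0 to 45 mm back (+x) of the origin: how far is NOT measured. Top louvres at y = +120, 0, -120 mm: the outer two carry bins (125 mm out from the sheet; one more below the left).
- louvre_edge (a point): A point of the stand (its axes), 170 mm above the bench, the exact height of the louvres' upper edges, and where the free middle louvre would meet the sheet's face if that were set fully forward. The real face lies 0 to 45 mm farther along +x. The free louvre is a steel leaf 48 mm wide (y), 2 mm thick, open at its sides and top; its top 6 mm curl outwards.
- louvre (a joint): Outward spring travel of the free louvre, m: 0 at rest (leaf 2 mm off the sheet, mouth at its upper edge 5 mm wide, edge reaching 7 mm in front of the sheet), 0.0015 to 0.002 with a lip behind it, 0.006 at most. It pinches with 3 N, plus 2.2 N per mm: a lip needs about 8 to 14 N in all (bin's weight of 3.5 N included) to be pushed down behind it, until it stops hard, home; 15 N is ample.
- nozzle_bin: The loose parts bin, blue plastic, 112 mm long (x), 64 mm wide over its side walls (y), walls 3 mm. Origin mid-underside; z up, hanging lip at +x, low front at -x. Side walls 55 mm high from x = 0 to +56 mm (the rear wall), sloping to 30 mm at the front. About 0.36 kg with its nozzles. Two heel ribs at the foot of the rear wall reach x = +65 mm.
- bin_middle (a point): The middle of the loose bin, 28 mm above its underside; axes as the bin's. It can be taken across its side walls (64 mm) anywhere from here to 40 mm further along its +x.
- bin_lip (a point): Roof of the slot (7.5 mm) between the loose bin's rear wall and lip: bin frame x = +61, y = 0, z = +53 mm. The lip hangs behind it: x = +63.5 to +67 mm, 40 mm wide, its round nose 17 mm lower than this point. Home, this point sits on the louvre's upper edge, 170 mm above the bench, at y = 0 of the stand.
- bin_ledge (a point): Middle of the top of the loose bin's flat rear ledge, which carries the lip: bin frame x = +54, y = 0, z = +58 mm. The ledge is 52 mm wide (y), x = +44 to +67 mm: a place to press down on.
- nozzle_a_mid (a point): Middle of a steel injector nozzle (54 mm long, 18 mm thick) that lies across the loose bin.
- nozzle_b_mid (a point): Middle of the second nozzle in the loose bin, the same.
- nozzle_c_mid (a point): Middle of the third nozzle in the loose bin, the same.
- screwdriver_black: Bystander: screwdriver, 200 mm long, lying on the bench; origin under its middle.
- hex_key_1: Bystander: hex key, 124 mm long, lying on the bench; origin under its middle.
- spanner_a: Bystander: combination spanner, 269 mm long, lying on the bench; origin under its middle.
- brass_brush: Bystander: wire brush with wooden handle, 210 mm long, lying on the bench; origin under its middle.
Mind the look-alikes: they are no part of the job. Several things have the shape of the nozzle_bin; the one meant has the colours described above.

How it is judged (in metres and radians):
On the way, in this order (a step that is already met when the one before it is completed fails the run):
1. the bin is lifted off the bench, its lip above the louvre (height (world z) of bin_lip above 0.18 m and value of joint louvre below 0.0006 m), for 0.1 s.
2. the lip is caught behind the middle louvre (value of joint louvre above 0.001 m and z of bin_lip in the frame of louvre_stand below 0.185 m and y of bin_lip in the frame of louvre_stand between -0.008 and 0.008 m), for 0.1 s.
At the end, for the whole second after the job is handed in: The bin hangs still on the middle top louvre, its lip behind the leaf and home to within 2.5 mm, centred to 8 mm, within 10 degrees of square and level, all three nozzles in it, nothing held (value of joint louvre above 0.001 m and z of bin_lip in the frame of louvre_stand between 0.166 and 0.1727 m and y of bin_lip in the frame of louvre_stand between -0.008 and 0.008 m and angle between the x axis of nozzle_bin and the x axis of louvre_stand, either way round below 0.17 rad and angle between nozzle_bin's own z axis and vertical below 0.2 rad and linear speed of nozzle_bin below 0.02 m/s and distance between each of nozzle_a_mid, nozzle_b_mid, nozzle_c_mid and bin_middle below 0.075 m); the robot touches nothing.
It fails at once if the bin is rammed against the panel (over 30 N) before its lip is behind the louvre (contact force between nozzle_bin and louvre_stand above 30 N and value of joint louvre below 0.0005 m).
It fails at once if the bin is forced or dropped on the panel (over 40 N, the louvre's own pinch of some 12 N included) (contact force between nozzle_bin and louvre_stand above 40 N).
It fails at once if a nozzle leaves the bin (distance between any of nozzle_a_mid, nozzle_b_mid, nozzle_c_mid and bin_middle above 0.09 m).
It fails at once if a bystander on the bench is moved by more than 30 mm (distance of any of screwdriver_black, hex_key_1, spanner_a, brass_brush from where it was at the start of the episode above 0.03 m).
It also fails if it takes over 58 s, if anything falls off the work surface, if the arm or the gripper's body presses on something with over 40 N, if the wrist force passes 120 N, or if a joint passes its speed limit or range.

ROBOT

A 7-joint arm with a two-finger parallel gripper is mounted at the origin on a cart in front of the work surface, level with it; the furniture and walls round the work are solid. World frame = base frame: x ahead of the robot, y to its left, z up, the work surface at z = 0. Lengths are in mm, angles in rad, forces in N, time in s.
With the tool pointing down it reaches from about 400 to 875 mm from the base axis. Payload 4.4 kg.
Tool frame: the origin (TCP) lies on the centre line of the jaws, within the pads' length; the fingertips stand 19 mm ahead of it and the grasp point (between the pads) is the TCP; z points along the fingers, y is the line along which they close (so a half turn about z gives the same grasp; the last joint's range is limited). The gripper opens to 85 mm and grips with 20 to 120 N. Pads are 22 mm wide; open, the fingers measure 114 mm over their backs; the gripper's body (76 mm by 85 mm) begins 54 mm behind the grasp point. The pads swing forward as they close: fully open they stand 13 mm farther back than shut.
Start: joints at [1.106, 0.628, 0.038, 1.517, -0.027, 0.996, -0.02], TCP at [252.431, -598.996, 250.313] pointing down, gripper open.
Joint ranges: [-3.06, 3.06], [-0.37, 2.12], [-1.25, 1.32], [0.18, 2.47], [-1.1, 4.24], [0.23, 1.98], [-2.94, 2.94]. Speed limits (rad/s): [2.57, 2.57, 3.14, 3.14, 3.14, 3.14, 3.14].

INTERFACE

Orientations are given as [roll, pitch, yaw] about the fixed x, y, z axes, in that order (R = Rz(yaw) Ry(pitch) Rx(roll)).
In Python, from cell import ctrl, viewer, silhouettes gives the robot as it stands.
- The arm moves only by the shell command python3 -m creep 'ROWS'. ROWS is JSON, a list of rows, each an object with "jaw": the gripper command: -1 is shut, 1 is fully open, values between are in proportion; "xyz": the shift along the tool's x, y, z in mm, a list of three; "angular": the turn, a rotation vector about the tool's x, y, z in rad, a list of three. In form: [{"jaw": jaw, "xyz": [tx, ty, tz], "angular": [rx, ry, rz]}, ...]. A call has 1 to 12 rows; each row is the pose to reach, as a shift and turn from the pose commanded when the call began, along the tool's axes at that moment; what a row does not reach only later rows make up. A row lasts 1/8 s, in which the tool goes at most 62.5 mm and 10.7 degrees, less where a joint would pass 70% of its speed; a pose out of reach is approached as far as the arm can. A call with a gripper value outside its range is refused whole. The fingers move at their own pace and stop on an object; the grip force is fixed at half the most. Time passes only in rows, so rows that repeat a pose let the fingers close. It gives the time, the measured TCP pose, the force, the opening and the grip force at its end, in the units of the state.
- ctrl.read_state(): the state, without advancing time (a new reading comes with each control period).
- viewer.get_image(name): name is "side" or "top" or "wrist"; returns (picture, depth): 400x640x3 uint8, red, green, blue; 400x640 float32, mm along the optical axis (not along the pixel's ray), 0 where there is no reading.
- viewer.camera_model(name): a dict with "fx", "fy", "cx", "cy" (pixels), "T" (4x4, takes a point from camera to world coordinates). Camera axes: x right, y down, z forward; pixel columns grow to the right and rows downward; lengths in mm; the calibration is good to about 2 mm. A picture is of the moment at which its call begins: read the wrist's pose just before it. camera_model takes no time and is no camera call; for the wrist camera it gives the pose at the moment of the call.
- ctrl.finish_job(): hands the job in; it is judged then, once.
Trained networks look in the newest picture that a camera, given by its name, has taken for a name from the list of things; names that differ only in an ending like _2 or _b are one class to them, and where a whole thing is asked for, a point or a joint stands for the part that bears it (a point fixed in the world has none). Each returns a list of dicts, best first, with "score" (0 to 1); they miss things now and then, are a little off and sometimes report something else, mostly with a low value. They report only what shows in the picture. A call takes as long as a camera call. They do not tell look-alikes from the thing itself.
- silhouettes(camera, target): "pixels" (400x640 bool, what is visible of it) and "xy" ([column, row] in pixels, amid what is visible of it).
The state is a dict: "clock": time; "qpos": joint angles; "qd": joint speeds; "tau": joint torques, N m; "eef_pos": TCP position; "tool_rot": TCP orientation; "force": force on the tool from outside, world axes, zero at the start; "torque": the same for the moment, N m; "width": finger opening in mm; "gripper_force": force on a finger pad.
Only numpy, scipy, OpenCV 4.12 (cv2) and the standard library are available. Lean on these libraries where they do the work, as an engineer would, in place of code of your own. Each camera call takes 0.05 s, during which the arm holds its last target. There are 200 camera calls.

## Working session

There is one attempt and no reset: what is moved stays moved. The work goes in short steps, Python scripts to look and compute and a shell command to move; the robot and the scene stay as the last step left them, time stands still between calls to the robot, and variables do not carry over. Pictures are saved under pics/ and viewed, at most 10 in all, crops included, and the job is handed in when it is done.

```bash
mkdir -p pics; ls; cat > h.py <<'E'
import numpy as np, cv2
from cell import ctrl, viewer, silhouettes
def grab(n):
    im,d=viewer.get_image(n); return im,d,viewer.camera_model(n)
def cloud(d,m):
    v,u=np.mgrid[:d.shape[0],:d.shape[1]]
    P=np.stack([(u-m["cx"])/m["fx"]*d,(v-m["cy"])/m["fy"]*d,d],-1)
    T=np.array(m["T"]); W=P@T[:3,:3].T+T[:3,3]; W[d<=0]=np.nan; return W
def save(n,im): cv2.imwrite("pics/"+n,im[...,::-1])
E
python3 - <<'E'
from h import *
ims=[]
for n in("top","side"):
    im,d,m=grab(n); save(n+"0.png",im); np.savez(n+"0.npz",im=im,W=cloud(d,m))
    print(n,np.array(m["T"]).round(2).tolist(),m["fx"])
    for t in("nozzle_bin","louvre_stand"):
        for s in silhouettes(n,t):
            W=cloud(d,m)[s["pixels"]]; print(t,round(s["score"],2),np.round(s["xy"]),np.nanmedian(W,0).round(),s["pixels"].sum(),im[s["pixels"]].mean(0).round())
s=ctrl.read_state();print(s)
E
```

```text
pics
top [[0.02, -0.98, 0.17, 379.77], [-1.0, -0.02, 0.02, 38.08], [-0.02, -0.18, -0.98, 1243.66], [0.0, 0.0, 0.0, 1.0]] 413.79361089679054
nozzle_bin 0.86 [289. 257.] [431. 161.   5.] 945 [ 67. 136.  73.]
nozzle_bin 0.64 [352. 246.] [466. -19.   6.] 770 [ 75. 104. 163.]
nozzle_bin 0.57 [451. 155.] [ 750. -323.   14.] 945 [ 49. 127. 118.]
louvre_stand 0.81 [362. 165.] [693. -39. 119.] 6898 [ 78.  88. 106.]
side [[-0.96, -0.11, 0.26, 245.74], [-0.28, 0.46, -0.85, 1033.73], [-0.02, -0.88, -0.47, 675.91], [0.0, 0.0, 0.0, 1.0]] 395.81927890030204
nozzle_bin 0.66 [353. 250.] [435. 152.  23.] 1178 [ 59. 154.  74.]
nozzle_bin 0.58 [353. 218.] [455.   4.  31.] 935 [ 50.  94. 169.]
louvre_stand 0.76 [281. 194.] [676. 110. 122.] 5601 [ 72.  94. 132.]
louvre_stand 0.61 [350. 217.] [454.   3.  30.] 966 [ 53.  96. 170.]
{'clock': 0.3, 'qpos': array([ 1.10622108,  0.62875235,  0.03845375,  1.51768446, -0.02695409,
        0.99627062, -0.01999403]), 'qd': array([ 0.00127853, -0.00121487,  0.00041724, -0.00157681, -0.00223777,
       -0.00019263,  0.00070474]), 'tau': array([-1.30823893e-03, -5.62726951e+01,  1.22373126e+00, -1.93374056e+01,
        1.08287815e-02,  6.57059485e-03,  3.56668444e-06]), 'eef_pos': array([ 252.35489794, -598.83927927,  249.99290151]), 'tool_rot': array([-3.14099540e+00,  7.28307111e-06,  3.98812142e-01]), 'force': array([-0.2672627 , -0.63881167,  0.20160307]), 'torque': array([ 0.01354747, -0.02624646,  0.0628159 ]), 'gripper_force': 0.0, 'width': 85.68635102554481}
```

```bash
python3 - <<'E'
from h import *
a=np.load("top0.npz")["im"]; b=np.load("side0.npz")["im"]
A=cv2.resize(a[60:320,230:500],(800,770))[:600]
save("c1.png",cv2.resize(a[90:310,240:490],None,fx=2.6,fy=2.6,interpolation=2))
save("c2.png",cv2.resize(b[110:310,180:440],None,fx=3,fy=3,interpolation=2))
E
```

```text
(no output)
```

View pics/c1.png

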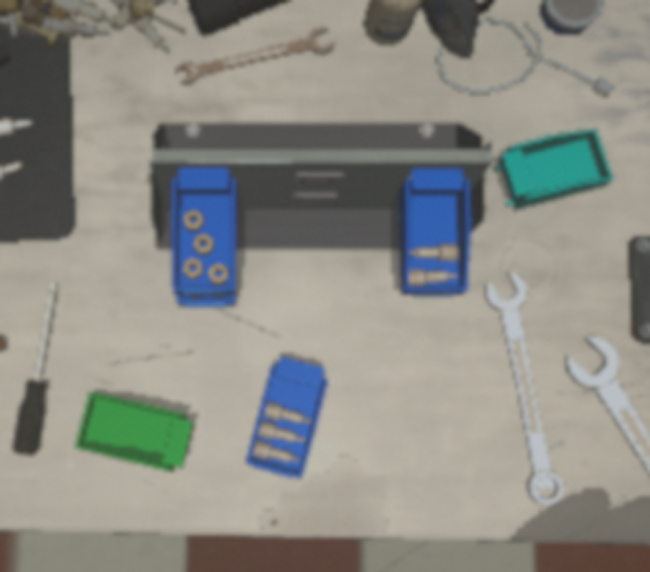

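View pics/c2.png

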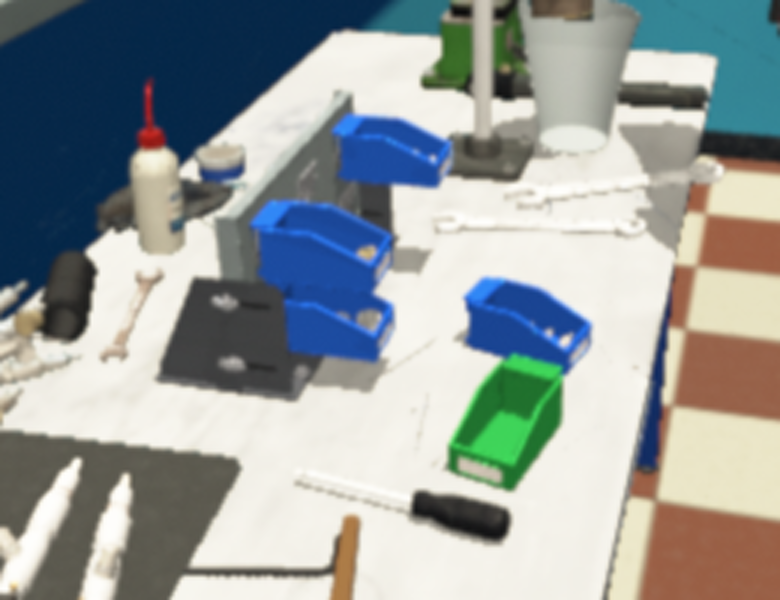

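The three blue-bin candidates are the hanging bins at top px (319,180) and (407,180), and the loose one at (350,250). Green (292,255) and teal (454,155) are look-alikes. The loose blue one with three nozzles and its lip facing the panel fits. Next I measure its pose and the panel.

```bash
python3 - <<'E'
from h import *
for n in("top","side"):
    z=np.load(n+"0.npz"); W=z["W"]; im=z["im"].astype(int)
    blue=(im[...,2]>im[...,0]+50)&(im[...,2]>im[...,1]+30)
    X,Y,Z=W[...,0],W[...,1],W[...,2]
    lo=blue&(X>380)&(X<560)&(abs(Y)<110)&(Z>1)&(Z<80)
    P=W[lo]; print(n,"loose",lo.sum(),P.min(0).round(),P.max(0).round())
    r=cv2.minAreaRect(P[:,:2].astype(np.float32)); print(" rect",r)
    le=P[P[:,2]>52.5]; print(" ledge",len(le),le.mean(0).round(1),cv2.minAreaRect(le[:,:2].astype(np.float32)))
    hb=blue&(X>560)&(X<760)&(Z>80)
    for s in(1,-1):
        Q=W[hb&((Y-0)*s>-1000)&(np.where(s>0,Y>-20,Y<-20))]
        if len(Q): print(" hang",len(Q),np.percentile(Q,2,axis=0).round(),np.percentile(Q,98,axis=0).round())
    te=(Z>188)&(Z<205)&(X>600)&(X<760)&(abs(Y)<250)&~blue
    Q=W[te]; print(" topedge",len(Q),Q.mean(0).round(1),"min/max y",Q[:,1].min(),Q[:,1].max(),"fit x(y)",np.polyfit(Q[:,1],Q[:,0],1), "xpct",np.percentile(Q[:,0]-np.polyval(np.polyfit(Q[:,1],Q[:,0],1),Q[:,1]),[5,50,95]))
    if n=="side":
        te=(Z>60)&(Z<190)&(X>600)&(X<780)&(abs(Y)<250)&~blue
        Q=W[te]; print(" face",len(Q),np.percentile(Q,[2,50,98],axis=0).round())
E
```

```text
top loose 573 [389. -54.   1.] [517.  31.  63.]
 rect ((454.77325439453125, -13.063163757324219), (62.62557601928711, 130.5066680908203), 76.00214385986328)
 ledge 183 [491.8 -23.   57.5] ((474.3103942871094, -17.956298828125), (62.327110290527344, 73.71234893798828), 74.98625183105469)
 hang 940 [573.  51. 116.] [696. 113. 178.]
 hang 886 [ 579. -189.  116.] [ 700. -126.  178.]
 topedge 718 [704.2 -39.8 193.6] min/max y -208.36533679855276 135.0259637717245 fit x(y) [-1.45426768e-02  7.03658152e+02] xpct [-6.25382893 -0.00811518  6.40799741]
side loose 858 [387. -53.   1.] [515.  37.  61.]
 rect ((451.0302429199219, -8.606086730957031), (72.75816345214844, 123.77384185791016), 74.61786651611328)
 ledge 118 [487.4 -15.8  56.3] ((475.9434509277344, -15.846237182617188), (67.09883880615234, 70.59606170654297), 77.06800079345703)
 hang 1203 [575.  50.  82.] [696. 118. 175.]
 hang 1383 [  570. -2624.    90.] [ 750. -121.  288.]
 topedge 285 [704.7  -9.  193.1] min/max y -209.70588653331538 141.63768328965205 fit x(y) [-1.09107813e-02  7.04566527e+02] xpct [-6.02802506 -0.79498449  8.48953719]
 face 1543 [[ 658. -210.   62.]
 [ 700.  136.  120.]
 [ 760.  145.  188.]]
```

Measured: stand middle y≈-37, yaw≈+0.014, sheet x≈700. Loose bin origin ≈(448,-11), yaw≈-0.25. Sizes agree with those given (123×64, ledge z 57, bins 120 either side). I'll move above the grasp.

```bash
python3 -m creep '[{"jaw":1,"xyz":[433,-448,50],"angular":[0,0,0.65]},{"jaw":1,"xyz":[433,-448,50],"angular":[0,0,0.65]},{"jaw":1,"xyz":[433,-448,50],"angular":[0,0,0.65]},{"jaw":1,"xyz":[433,-448,50],"angular":[0,0,0.65]},{"jaw":1,"xyz":[433,-448,50],"angular":[0,0,0.65]},{"jaw":1,"xyz":[433,-448,50],"angular":[0,0,0.65]},{"jaw":1,"xyz":[433,-448,50],"angular":[0,0,0.65]},{"jaw":1,"xyz":[433,-448,50],"angular":[0,0,0.65]},{"jaw":1,"xyz":[433,-448,50],"angular":[0,0,0.65]},{"jaw":1,"xyz":[433,-448,50],"angular":[0,0,0.65]},{"jaw":1,"xyz":[433,-448,50],"angular":[0,0,0.65]},{"jaw":1,"xyz":[433,-448,50],"angular":[0,0,0.65]}]'
python3 - <<'E'
from h import *
im,d,m=grab("wrist"); W=cloud(d,m); save("w1.png",im)
print(ctrl.read_state()["eef_pos"],ctrl.read_state()["tool_rot"])
i=im.astype(int); X,Y,Z=W[...,0],W[...,1],W[...,2]
lo=(i[...,2]>i[...,0]+50)&(i[...,2]>i[...,1]+30)&(X>370)&(X<560)&(abs(Y)<110)&(Z>1)&(Z<80)
P=W[lo]; print(lo.sum(),P.min(0),P.max(0),cv2.minAreaRect(P[:,:2].astype(np.float32)))
top=P[P[:,2]>52.5]; print("tops",len(top),top[:,2].mean(),cv2.minAreaRect(top[:,:2].astype(np.float32)))
E
```

```text
clock: 1.8
eef_pos: [477.3, -18.4, 200.3]
tool_rot: [3.141, 0.0, -0.251]
force: [0.0, 0.1, -0.7]
width: 85.5
gripper_force: 0.0
[477.11153713 -19.31354856 200.40893005] [ 3.14078491e+00  3.36637808e-05 -2.52850202e-01]
6086 [387.78263791 -57.02060968   1.05462622] [518.6448084   30.82526732  60.68324834] ((453.716796875, -14.001953125), (64.64549255371094, 122.60124206542969), 75.82750701904297)
tops 2704 57.5812023944581 ((476.7731628417969, -19.859947204589844), (64.66590118408203, 75.1761245727539), 76.22489166259766)
```

View pics/w1.png

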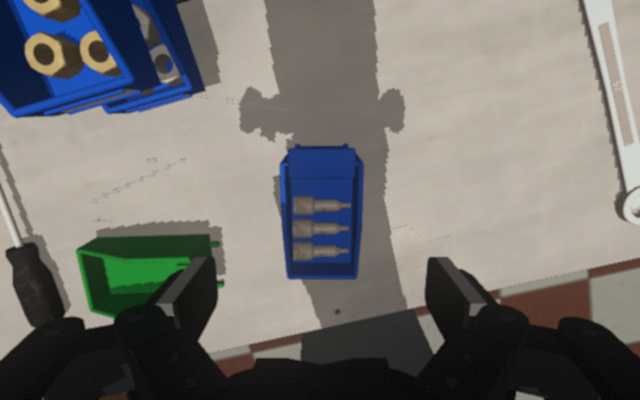

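The wrist view confirms it: the loose blue bin at px (320,215) with three nozzles, lip away from the robot, rect 64.6×122.6 mm. The tool sits over bin x≈+30. I'll descend and grip.

```bash
python3 -m creep '[{"jaw":1,"xyz":[0,1,50],"angular":[0,0,0.004]},{"jaw":1,"xyz":[0,1,100],"angular":[0,0,0.004]},{"jaw":1,"xyz":[0,1,135],"angular":[0,0,0.004]},{"jaw":1,"xyz":[0,1,155],"angular":[0,0,0.004]},{"jaw":1,"xyz":[0,1,160],"angular":[0,0,0.004]},{"jaw":1,"xyz":[0,1,160],"angular":[0,0,0.004]},{"jaw":-1,"xyz":[0,1,160],"angular":[0,0,0.004]},{"jaw":-1,"xyz":[0,1,160],"angular":[0,0,0.004]},{"jaw":-1,"xyz":[0,1,160],"angular":[0,0,0.004]},{"jaw":-1,"xyz":[0,1,160],"angular":[0,0,0.004]},{"jaw":-1,"xyz":[0,1,160],"angular":[0,0,0.004]},{"jaw":-1,"xyz":[0,1,160],"angular":[0,0,0.004]}]'
```

```text
clock: 3.35
eef_pos: [478.0, -19.2, 41.6]
tool_rot: [-3.141, -0.002, -0.255]
force: [-0.2, -0.8, 5.7]
width: 63.3
gripper_force: 65.9
```

```bash
python3 -m creep '[{"jaw":-1,"xyz":[0,0,-4],"angular":[0,0,0]},{"jaw":-1,"xyz":[0,0,-14],"angular":[0,0,0]},{"jaw":-1,"xyz":[0,0,-30],"angular":[0,0,0]},{"jaw":-1,"xyz":[0,0,-50],"angular":[0,0,0]},{"jaw":-1,"xyz":[0,0,-72],"angular":[0,0,0]},{"jaw":-1,"xyz":[0,0,-95],"angular":[0,0,0]},{"jaw":-1,"xyz":[0,0,-118],"angular":[0,0,0]},{"jaw":-1,"xyz":[0,0,-138],"angular":[0,0,0]},{"jaw":-1,"xyz":[0,0,-148],"angular":[0,0,0]},{"jaw":-1,"xyz":[0,0,-150],"angular":[0,0,0]},{"jaw":-1,"xyz":[0,0,-150],"angular":[0,0,0]}]'
```

```text
clock: 4.72
eef_pos: [476.8, -18.9, 189.9]
tool_rot: [3.141, 0.001, -0.255]
force: [0.4, 0.4, -4.1]
width: 63.5
gripper_force: 66.6
```

```bash
python3 -m creep '[{"jaw":-1,"xyz":[4,0,0],"angular":[0,0,-0.01]},{"jaw":-1,"xyz":[16,-2,0],"angular":[0,0,-0.04]},{"jaw":-1,"xyz":[34,-4,0],"angular":[0,0,-0.08]},{"jaw":-1,"xyz":[54,-6,0],"angular":[0,0,-0.12]},{"jaw":-1,"xyz":[74,-8,0],"angular":[0,0,-0.16]},{"jaw":-1,"xyz":[94,-10,0],"angular":[0,0,-0.21]},{"jaw":-1,"xyz":[112,-12,0],"angular":[0,0,-0.25]},{"jaw":-1,"xyz":[121,-13.5,0],"angular":[0,0,-0.27]},{"jaw":-1,"xyz":[124,-13.5,0],"angular":[0,0,-0.27]},{"jaw":-1,"xyz":[124,-13.5,0],"angular":[0,0,-0.27]},{"jaw":-1,"xyz":[124,-13.5,0],"angular":[0,0,-0.27]}]'
python3 - <<'E'
from h import *
s=ctrl.read_state();print(s["eef_pos"],s["tool_rot"],s["force"])
out=[]
for n in("wrist","top","side"):
    im,d,m=grab(n); W=cloud(d,m); out.append(im); i=im.astype(int); X,Y,Z=W[...,0],W[...,1],W[...,2]
    blue=(i[...,2]>i[...,0]+50)&(i[...,2]>i[...,1]+30)
    for a,b,t in((20,140,"L"),(-220,-110,"R"),(-85,15,"held")):
        q=blue&(X>480)&(X<760)&(Y>a)&(Y<b)&(Z>(150 if t!="held" else 120))
        P=W[q]
        if len(P)>50: print(n,t,len(P),np.percentile(P,[1,99],axis=0).round(1).tolist())
    te=(Z>188)&(Z<199)&(X>690)&(X<725)&(Y>-225)&(Y<150)&~blue
    Q=W[te]
    if len(Q)>20: print(n,"edge",len(Q),np.percentile(Q[:,1],[0.5,99.5]),np.polyfit(Q[:,1]+37,Q[:,0],1),np.percentile(Q[:,0],[3,97]))
im=np.hstack([cv2.resize(out[0],(480,300)),]); 
save("p2.png",np.vstack([cv2.resize(out[0],(480,300)),cv2.resize(out[2][110:260,180:420],(480,300),interpolation=2)]))
E
```

```text
clock: 6.1
eef_pos: [600.0, -37.1, 190.3]
tool_rot: [-3.141, 0.001, 0.015]
force: [0.7, 0.6, -3.5]
width: 62.7
gripper_force: 66.5
[600.04502214 -37.09415009 190.29957307] [-3.14149140e+00  6.92526007e-04  1.47273756e-02] [ 0.72353656  0.58782565 -3.53802017]
wrist L 14959 [[585.6, 47.9, 150.2], [698.8, 110.7, 176.2]]
wrist R 13337 [[587.5, -189.3, 150.2], [701.5, -125.7, 176.3]]
wrist held 23357 [[536.3, -68.6, 150.9], [636.7, -6.3, 207.8]]
wrist edge 1005 [-137.16976648   65.80315581] [-1.34836731e-02  7.01037499e+02] [699.72029274 702.40201468]
top L 316 [[573.8, 50.6, 150.8], [696.9, 113.7, 179.7]]
top R 197 [[578.1, -190.0, 151.0], [700.7, -147.2, 180.3]]
top edge 428 [-207.38091694  134.69024911] [-1.52941962e-02  7.04241830e+02] [696.14794628 712.73854645]
side L 512 [[584.8, 28.1, 150.3], [698.9, 118.3, 229.6]]
side R 116 [[584.9, -190.6, 150.3], [702.3, -120.6, 176.7]]
side held 778 [[512.0, -70.7, 150.1], [632.8, 0.4, 206.6]]
side edge 283 [-206.3675072   139.54126066] [-1.18738315e-02  7.05215159e+02] [697.04546411 715.92570061]
```

View pics/p2.png

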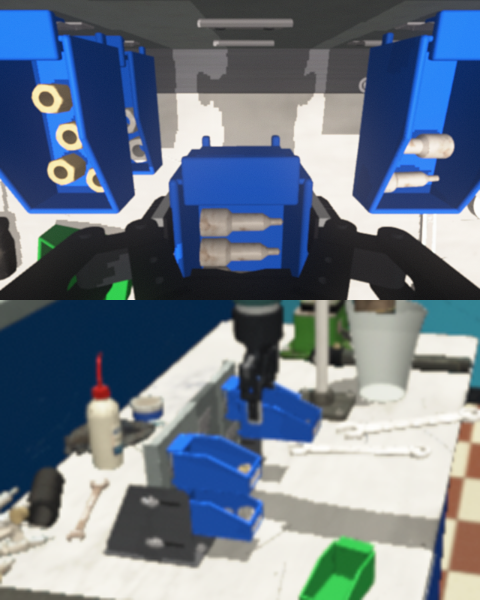

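The wrist view shows the held bin (px 245,210) between the hung bins, with the louvre at (245,22). Stand centre y≈-38, face x≈699, held bin rear at 636.7. I'll approach, lowering 8 mm.

```bash
python3 -m creep '[{"jaw":-1,"xyz":[4,1,2],"angular":[0,0,0]},{"jaw":-1,"xyz":[14,2,5],"angular":[0,0,0]},{"jaw":-1,"xyz":[28,2,8],"angular":[0,0,0]},{"jaw":-1,"xyz":[40,2,8],"angular":[0,0,0]},{"jaw":-1,"xyz":[49,2,8],"angular":[0,0,0]},{"jaw":-1,"xyz":[52,2,8],"angular":[0,0,0]},{"jaw":-1,"xyz":[52,2,8],"angular":[0,0,0]},{"jaw":-1,"xyz":[52,2,8],"angular":[0,0,0]}]'
python3 - <<'E'
from h import *
s=ctrl.read_state();print(s["force"])
im,d,m=grab("wrist"); W=cloud(d,m); i=im.astype(int); X,Y,Z=W[...,0],W[...,1],W[...,2]
blue=(i[...,2]>i[...,0]+50)&(i[...,2]>i[...,1]+30)
q=blue&(Y>-85)&(Y<10)&(Z>194)&(Z<206); P=W[q]; P=P[P[:,0]>665]; print("ledge",np.percentile(P,[1,50,99],axis=0).round(1).tolist(),np.polyfit(P[:,0],P[:,2],1))
for z0 in(160,166,172,178,184,190):
    q=~blue&(X>680)&(X<715)&(Y>-68)&(Y<-8)&(abs(Z-z0)<3);Q=W[q]
    if len(Q)>5: print(z0,len(Q),Q.mean(0).round(1),np.percentile(Q[:,0],[3,97]).round(1),np.percentile(Q[:,1],[3,97]).round(1))
save("w3.png",im)
E
```

```text
clock: 7.25
eef_pos: [652.2, -38.5, 182.4]
tool_rot: [-3.142, 0.0, 0.015]
force: [-0.1, -0.1, -2.8]
width: 63.0
gripper_force: 66.5
[-0.07778368 -0.07239517 -2.80511601]
ledge [[665.9, -69.7, 194.8], [677.4, -38.6, 198.5], [688.8, -7.6, 199.9]] [-9.77771298e-03  2.04943900e+02]
166 226 [695.5 -38.9 168.6] [694.2 696.7] [-61.  -16.5]
172 501 [695.7 -37.9 169.7] [694.5 696.8] [-60.7 -15.5]
178 22 [688.1 -24.7 178.7] [687.8 688.4] [-29.3 -18.4]
190 480 [708.3 -37.  192.7] [701.4 714.7] [-65.5  -9.8]
```

View pics/w3.png

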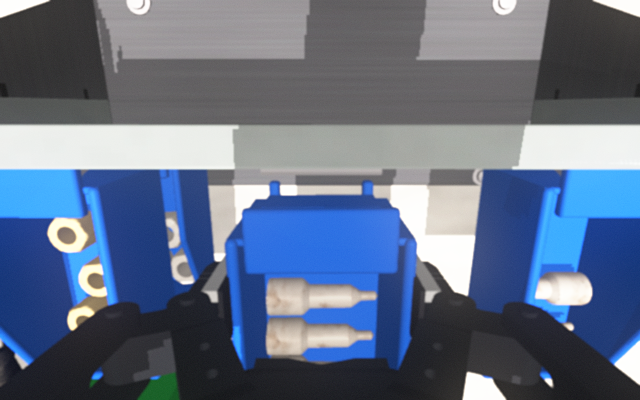

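Louvre edge at x≈695.5, y centre -38.3, so face ≈701.5. The bin is at y -38.6, with its lip rear at 689. About 12 mm remains, so I'll creep in to contact.

```bash
python3 -m creep '[{"jaw":-1,"xyz":[4,0,0],"angular":[0,0,0]},{"jaw":-1,"xyz":[7,0,0],"angular":[0,0,0]},{"jaw":-1,"xyz":[8.5,0,0],"angular":[0,0,0]},{"jaw":-1,"xyz":[9.5,0,0],"angular":[0,0,0]},{"jaw":-1,"xyz":[10,0,0],"angular":[0,0,0]},{"jaw":-1,"xyz":[10.5,0,0],"angular":[0,0,0]},{"jaw":-1,"xyz":[10.5,0,0],"angular":[0,0,0]}]'
```

```text
clock: 8.18
eef_pos: [663.2, -38.3, 182.3]
tool_rot: [-3.142, -0.0, 0.015]
force: [0.2, -0.4, -3.0]
width: 63.0
gripper_force: 66.5
```

```bash
python3 -m creep '[{"jaw":-1,"xyz":[0.5,0,0],"angular":[0,0,0]},{"jaw":-1,"xyz":[1,0,0],"angular":[0,0,0]},{"jaw":-1,"xyz":[1,0,0],"angular":[0,0,0]}]'
```

```text
clock: 8.55
eef_pos: [664.2, -38.3, 182.3]
tool_rot: [3.142, -0.0, 0.015]
force: [-0.4, 0.2, -3.5]
width: 62.8
gripper_force: 66.5
```

```bash
python3 -m creep '[{"jaw":-1,"xyz":[0.5,0,0],"angular":[0,0,0]},{"jaw":-1,"xyz":[1,0,0],"angular":[0,0,0]},{"jaw":-1,"xyz":[1,0,0],"angular":[0,0,0]}]'
```

```text
clock: 8.93
eef_pos: [664.7, -38.3, 182.2]
tool_rot: [-3.142, 0.001, 0.015]
force: [-1.9, 0.5, -2.2]
width: 62.9
gripper_force: 66.5
```

```bash
python3 -m creep '[{"jaw":-1,"xyz":[0.5,0,0],"angular":[0,0,0]},{"jaw":-1,"xyz":[1,0,0],"angular":[0,0,0]},{"jaw":-1,"xyz":[1,0,0],"angular":[0,0,0]}]'
```

```text
clock: 9.3
eef_pos: [664.7, -38.3, 182.2]
tool_rot: [-3.141, 0.003, 0.014]
force: [-5.8, 0.3, -0.3]
width: 62.8
gripper_force: 66.9
```

Light contact at 6 N. I'll ease off slightly and go down.

```bash
python3 -m creep '[{"jaw":-1,"xyz":[-0.8,0,0],"angular":[0,0,0]},{"jaw":-1,"xyz":[-0.8,0,2],"angular":[0,0,0]},{"jaw":-1,"xyz":[-0.8,0,4],"angular":[0,0,0]},{"jaw":-1,"xyz":[-0.8,0,6],"angular":[0,0,0]},{"jaw":-1,"xyz":[-0.8,0,8],"angular":[0,0,0]},{"jaw":-1,"xyz":[-0.8,0,8],"angular":[0,0,0]}]'
```

```text
clock: 10.05
eef_pos: [664.7, -38.6, 173.9]
tool_rot: [3.141, 0.002, 0.014]
force: [-4.6, -0.8, -2.7]
width: 63.3
gripper_force: 66.7
```

```bash
python3 -m creep '[{"jaw":-1,"xyz":[0,0,1],"angular":[0,0,0]},{"jaw":-1,"xyz":[0,0,2],"angular":[0,0,0]},{"jaw":-1,"xyz":[0,0,3],"angular":[0,0,0]},{"jaw":-1,"xyz":[0,0,3],"angular":[0,0,0]}]'
```

```text
clock: 10.55
eef_pos: [664.7, -38.5, 171.8]
tool_rot: [3.142, 0.001, 0.014]
force: [-7.2, 0.5, 1.8]
width: 63.4
gripper_force: 67.2
```

```bash
python3 -m creep '[{"jaw":-1,"xyz":[-0.5,0,1],"angular":[0,0,0]},{"jaw":-1,"xyz":[-0.5,0,2],"angular":[0,0,0]},{"jaw":-1,"xyz":[-0.5,0,2],"angular":[0,0,0]}]'
```

```text
clock: 10.92
eef_pos: [664.8, -38.6, 170.7]
tool_rot: [3.142, -0.0, 0.014]
force: [-8.9, -0.3, 6.1]
width: 63.0
gripper_force: 67.6
```

```bash
python3 -m creep '[{"jaw":-1,"xyz":[0,0,1],"angular":[0,0,0]},{"jaw":-1,"xyz":[0,0,2],"angular":[0,0,0]},{"jaw":-1,"xyz":[0,0,2],"angular":[0,0,0]}]'
python3 - <<'E'
from h import *
im,d,m=grab("wrist"); save("w4.png",im[:,80:560])
E
```

```text
clock: 11.3
eef_pos: [664.8, -38.6, 169.1]
tool_rot: [3.142, -0.001, 0.014]
force: [-7.9, 0.1, 8.1]
width: 63.2
gripper_force: 67.8
```

View pics/w4.png

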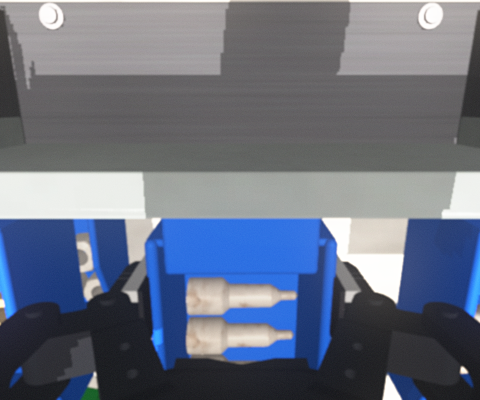

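The lip sits against the sheet and in the louvre, centred, and sliding at ~11.6 N in all. I'll keep pressing.

```bash
python3 -m creep '[{"jaw":-1,"xyz":[-0.5,0,1],"angular":[0,0,0]},{"jaw":-1,"xyz":[-0.5,0,2],"angular":[0,0,0]},{"jaw":-1,"xyz":[-0.5,0,3],"angular":[0,0,0]},{"jaw":-1,"xyz":[-0.5,0,4],"angular":[0,0,0]}]'
```

```text
clock: 11.85
eef_pos: [664.8, -38.7, 165.1]
tool_rot: [3.141, -0.002, 0.014]
force: [-7.1, 0.4, 5.4]
width: 63.1
gripper_force: 67.7
```

```bash
python3 -m creep '[{"jaw":-1,"xyz":[0,0,1],"angular":[0,0,0]},{"jaw":-1,"xyz":[0,0,2],"angular":[0,0,0]},{"jaw":-1,"xyz":[0,0,3],"angular":[0,0,0]}]'
```

```text
clock: 12.22
eef_pos: [664.8, -38.8, 162.0]
tool_rot: [3.141, -0.002, 0.014]
force: [-6.9, -0.1, 6.4]
width: 63.3
gripper_force: 67.7
```

```bash
python3 -m creep '[{"jaw":-1,"xyz":[0,0,1],"angular":[0,0,0]},{"jaw":-1,"xyz":[0,0,2],"angular":[0,0,0]},{"jaw":-1,"xyz":[0,0,2],"angular":[0,0,0]}]'
```

```text
clock: 12.6
eef_pos: [664.8, -38.7, 159.9]
tool_rot: [3.141, -0.002, 0.014]
force: [-5.8, -0.9, 6.4]
width: 63.3
gripper_force: 67.7
```

```bash
python3 -m creep '[{"jaw":-1,"xyz":[0,0,0.5],"angular":[0,0,0]},{"jaw":-1,"xyz":[0,0,1],"angular":[0,0,0]},{"jaw":-1,"xyz":[0,0,1],"angular":[0,0,0]}]'
```

```text
clock: 12.98
eef_pos: [664.8, -38.8, 159.0]
tool_rot: [3.141, -0.002, 0.014]
force: [-7.6, -1.3, 6.0]
width: 63.3
gripper_force: 67.6
```

```bash
python3 -m creep '[{"jaw":-1,"xyz":[0,0,0.5],"angular":[0,0,0]},{"jaw":-1,"xyz":[0,0,1],"angular":[0,0,0]},{"jaw":-1,"xyz":[0,0,1],"angular":[0,0,0]}]'
```

```text
clock: 13.35
eef_pos: [664.8, -38.7, 158.3]
tool_rot: [3.141, -0.002, 0.014]
force: [-7.8, 0.2, 9.1]
width: 63.2
gripper_force: 67.9
```

```bash
python3 -m creep '[{"jaw":-1,"xyz":[0,0,0.5],"angular":[0,0,0]},{"jaw":-1,"xyz":[0,0,1],"angular":[0,0,0]},{"jaw":-1,"xyz":[0,0,1],"angular":[0,0,0]}]'
```

```text
clock: 13.72
eef_pos: [664.8, -38.7, 158.1]
tool_rot: [3.141, -0.002, 0.014]
force: [-9.7, -0.2, 12.8]
width: 63.3
gripper_force: 68.4
```

Hard stop at z 158.1 (lip ≈170). I'll relax the press and release.

```bash
python3 -m creep '[{"jaw":-1,"xyz":[-0.8,0,-0.8],"angular":[0,0,0]},{"jaw":-1,"xyz":[-1.4,0,-1.2],"angular":[0,0,0]},{"jaw":-1,"xyz":[-1.4,0,-1.2],"angular":[0,0,0]},{"jaw":1,"xyz":[-1.4,0,-1.2],"angular":[0,0,0]},{"jaw":1,"xyz":[-1.4,0,-1.2],"angular":[0,0,0]},{"jaw":1,"xyz":[-1.4,0,-1.2],"angular":[0,0,0]},{"jaw":1,"xyz":[-1.4,0,-1.2],"angular":[0,0,0]},{"jaw":1,"xyz":[-1.4,0,-1.2],"angular":[0,0,0]},{"jaw":1,"xyz":[-1.4,0,-1.2],"angular":[0,0,0]}]'
```

```text
clock: 14.85
eef_pos: [663.0, -38.3, 156.5]
tool_rot: [-3.142, -0.0, 0.015]
force: [0.3, -0.1, 0.1]
width: 85.4
gripper_force: 0.0
```

```bash
python3 -m creep '[{"jaw":1,"xyz":[0,0,-5],"angular":[0,0,0]},{"jaw":1,"xyz":[0,0,-15],"angular":[0,0,0]},{"jaw":1,"xyz":[0,0,-35],"angular":[0,0,0]},{"jaw":1,"xyz":[-5,0,-60],"angular":[0,0,0]},{"jaw":1,"xyz":[-15,0,-80],"angular":[0,0,0]},{"jaw":1,"xyz":[-35,0,-90],"angular":[0,0,0]},{"jaw":1,"xyz":[-60,0,-90],"angular":[0,0,0]},{"jaw":1,"xyz":[-60,0,-90],"angular":[0,0,0]},{"jaw":1,"xyz":[-60,0,-90],"angular":[0,0,0]}]'
python3 - <<'E'
from h import *
im,d,m=grab("wrist"); W=cloud(d,m); i=im.astype(int); X,Y,Z=W[...,0],W[...,1],W[...,2]
blue=(i[...,2]>i[...,0]+50)&(i[...,2]>i[...,1]+30)
for a,b,t in((20,140,"L"),(-220,-110,"R"),(-85,15,"M")):
    q=blue&(X>655)&(X<712)&(Y>a)&(Y<b)&(Z>165)&(Z<200);P=W[q]
    print(t,len(P),np.percentile(P,[1,50,99],axis=0).round(1).tolist(),np.polyfit(P[:,0],P[:,2],1).round(3),np.polyfit(P[:,1],P[:,2],1).round(3))
save("w5.png",im)
E
```

```text
clock: 15.98
eef_pos: [603.7, -39.1, 247.1]
tool_rot: [-3.142, -0.002, 0.015]
force: [0.9, 0.8, -0.4]
width: 85.6
gripper_force: 0.0
L 6377 [[656.3, 48.8, 165.6], [684.6, 80.9, 174.2], [699.2, 112.4, 176.0]] [9.60000e-02 1.07922e+02] [1.00000e-03 1.73587e+02]
R 6558 [[656.3, -189.7, 165.5], [687.5, -158.1, 174.3], [702.6, -125.9, 176.1]] [9.30000e-02 1.09689e+02] [4.00000e-03 1.74404e+02]
M 5544 [[657.2, -70.9, 169.9], [686.7, -38.6, 173.8], [699.9, -6.9, 175.7]] [8.60000e-02 1.14821e+02] [  0.    173.559]
```

View pics/w5.png

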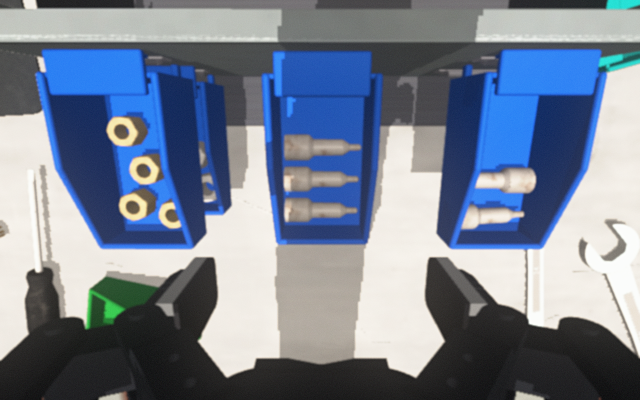

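The bin hangs centred (y -38.6, neighbours' middle -38.6). Its ledge is level with its neighbours' to 0.5 mm, and all three nozzles are in it (px 320,145–210). The gripper is clear, so I'm handing in.

```bash
python3 -c "
from cell import ctrl
print(ctrl.finish_job())"
```

```text
the job is handed in; nothing more can be done
None
```

The bin hangs fully home on the middle louvre, level and centred with its neighbours, all three nozzles inside; the job is handed in, but no verdict was returned.

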